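# Start the battery charger under its push-latch cover

## Robot

A 6-joint arm with a two-finger parallel gripper is mounted at the origin on the work surface. World frame = base frame: x ahead of the robot, y to its left, z up, the work surface at z = 0. Lengths are in m, angles in rad, forces in N, time in s.
With the tool pointing down it reaches from about 0.35 to 0.975 m from the base axis. Payload 7.1 kg.
Tool frame: the origin (TCP) lies between the finger pads; the fingertips stand 22 mm ahead of it and the grasp point (between the pads) lies 3 mm ahead of it (r.tip_reach is the distance from the TCP to the fingertips, in m); z points along the fingers, y is the line along which they close (so a half turn about z gives the same grasp; the last joint's range is limited). The gripper opens to 88 mm and grips with 3 to 60 N. Pads are 20 mm wide; open, the fingers measure 115 mm over their backs; the gripper's body (75 mm by 178 mm) begins 61 mm behind the grasp point.
Start: joints at [-1.354, 0.423, 1.63, -0, 1.089, -0.019], TCP at [0.146, -0.608, 0.245] pointing down, gripper open.
Joint ranges: [-3, 3], [-0.9, 2.11], [0.09, 2.58], [-1.31, 4.45], [0.11, 2.69], [-2.54, 2.54]. Speed limits (rad/s): [2.39, 2.39, 3.01, 3.14, 3.14, 3.14].

## Interface

Orientations are given as a unit quaternion [x, y, z, w].
In Python, from workcell import r, viewer, job gives the robot as it stands.
- The arm moves only by the tool servo_tool, never from a script. Its argument "motion" is a list of rows, each a list of 6 numbers: the shift along the tool's x, y, z each as a share of 0.025 m, from -1 to 1, then the turn, a rotation vector about the tool's x, y, z each as a share of 0.1 rad, from -1 to 1. In form: [[tx, ty, tz, wx, wy, wz], ...]. A call has 1 to 12 rows; each row shifts and turns the commanded pose from where the row before left it, along the tool's axes as they then stand; what a row does not reach is not made up. A row lasts 1/10 s, in which the tool goes at most 50 mm and 8.59 degrees, less where a joint would pass 70% of its speed; a pose out of reach is approached as far as the arm can. A call with a number of a shift or a turn outside -1 to 1 is refused whole. A call with a gripper value outside its range is refused whole. "hand" is the opening, from -1 (shut) to 1 (fully open), set as the call begins (left out, the last holds). The fingers move at their own pace and stop on an object; the grip force is fixed at half the most. Time passes only in rows, so rows that do not move let the fingers close. It gives the time, the measured TCP pose, the force, the opening and the grip force at its end, in the units of the state.
- r.state(): the state, without advancing time (a new reading comes with each control period).
- viewer.read_camera(name): name is "side" or "top" or "wrist"; returns the picture (420x560x3 uint8, red, green, blue); there is no depth.
- viewer.camera_params(name): a dict with "K" (3x3 intrinsics, pixels), "dist_coeffs" ([k1, k2, p1, p2, k3] as OpenCV has them; the pictures are not rectified), "rvec" (rotation vector, rad) and "tvec" (3), from world to camera coordinates, as OpenCV has them. Camera axes: x right, y down, z forward; pixel columns grow to the right and rows downward; lengths in m; the calibration is good to about 2 mm. A picture is of the moment at which its call begins: read the wrist's pose just before it. camera_params takes no time and is no camera call; for the wrist camera it gives the pose at the moment of the call.
- job.finish_job(): hands the job in; it is judged then, once.
The state is a dict: "time_s": time; "qpos": joint angles; "qvel": joint speeds; "tau": joint torques, N m; "position": TCP position; "tcp_rot": TCP orientation; "ft_force": force on the tool from outside, world axes, zero at the start; "wrist_torque": the same for the moment, N m; "grip_width": finger opening in m; "finger_force": force on a finger pad.
Only numpy, scipy, OpenCV 4.12 (cv2) and the standard library are available. Lean on these libraries where they do the work, as an engineer would, in place of code of your own. Each camera call takes 0.05 s, during which the arm holds its last target. There are 200 camera calls.

## Task

Start the motorbike's battery charger: press in the grey cover on top of it so that it pops up, let it swing fully open, press the green start button underneath fully down and let it come back up, then push the cover down and press it in again so that it stays latched flush. Do it all by touch with the fingertips or the outside of the fingers, picking nothing up; do not press the red stop button, leave the other things on the bench and on the charger where they are, and finish clear of everything.

Things in the scene. Friction and masses are not known exactly. Their poses are not given: they have to be found in the camera images.
- charger: Red battery charger, a fixed box 220 (x) x 280 (y) x 120 mm. Origin: centre of its underside, on the bench; x points from its front (vents, terminals; nearest the robot) to its back, z up. Flat top at z 120 mm, with a well (x -62 to 62, y -117 to 17 mm, floor 42 mm below the top) closed flush by the grey cover. A dark display fills the rest of the top (y 40 to 120 mm).
- cover (a joint): Grey push-latch cover, 120 (x) x 130 (y) x 6 mm, hinged at its far edge. Angle in rad: 0 = latched, flush; 1.3 = fully open, 15 degrees short of upright; stop at -0.08 (free edge 9 mm below flush). Starts latched. Pressed in beyond -0.04 (5 mm at the free edge) and let go, it springs up to 1.3 in about 2 s; pushed down, pressed in beyond -0.04 and let go, it stays latched at 0. Each press changes over.
- cover_mark (a point): Yellow dot 18 mm across on the cover's outer (upper) face, on its centre line, 20 mm from the free edge, 100 mm from the hinge: the place to press. Moves with the cover; x points from free edge to hinge, z out of the outer face. Pushing here takes 2 to 4 N; a few N more against the stop do no harm. Let go before it latches, the cover springs open again.
- cover_edge (a point): Middle of the cover's free edge, at its outer face, 120 mm from the hinge; moves with the cover. With the cover fully open it stands about 113 mm above the charger's top.
- cover_hinge (a point): Point on the hinge axis at the middle of the cover's width, at x 60, y -50, z 117 mm of the charger; the hinge axis runs along the charger's y. The point's axes turn with the cover.
- start_button (a joint): Green start button in the well under the cover: how far it is pressed down (m), 0 = up, 0.006 = fully down. It springs back when let go; fully down takes about 4 N.
- start_button_top (a point): Centre of the top of the green start button, 26 mm across, facing up, standing 10 mm above its grey housing (42 mm across), 20 mm below the charger's top and 26 mm in from the well's front wall. Green and red may stand either way round, 58 mm apart along the charger's y, each 38 mm from the nearer side wall.
- stop_button (a joint): Red stop button beside the green one, the same size and spring: how far it is pressed down (m), 0 = up. Not to be pressed.
- stop_button_top (a point): Centre of the top of the red stop button.
- socket: loose steel socket (tool bit) standing on the charger's top, beside the cover, 26 mm across, 34 mm tall; a bystander. Origin: on its axis, on its underside.
- screwdriver: loose screwdriver with an orange handle lying on the bench in front of the charger; a bystander. Origin: about the middle of its length, on its underside.
- wrench: loose steel wrench lying on the bench in front of the charger; a bystander. Origin: about the middle of its length, on its underside.
- spray_can: loose blue spray can, 60 mm across, 160 mm tall, standing to one side of the charger; a bystander. Origin: on its axis, on its underside.
- mug: loose white mug, 80 mm across, 95 mm tall, standing to one side of the charger; a bystander. Origin: on its axis, on its underside.
- jar: loose amber glass jar, 70 mm across, 90 mm tall, standing to one side of the charger; a bystander. Origin: on its axis, on its underside.
- tape_roll: loose black tape roll lying flat, 96 mm across, 45 mm tall, to one side of the charger; a bystander. Origin: on its axis, on its underside.

How it is judged:
On the way, in this order (a step that is already met when the one before it is completed fails the run):
1. the cover is pressed in (value of joint cover below -0.015 rad), for 0.02 s.
2. the cover has popped up and stands open (value of joint cover above 1.15 rad), for 0.1 s.
3. the green start button is pressed down, with the cover open (value of joint start_button above 0.0045 m and value of joint cover above 0.6 rad), for 0.05 s.
4. the button is up again and the cover is pushed down and pressed in (value of joint start_button below 0.0015 m and value of joint cover below -0.015 rad), for 0.02 s.
At the end, for the whole second after the job is handed in: The cover stays latched flush (within -0.015 to 0.03 rad) and at rest, both buttons are up (within 1.5 mm), and every bystander is within 30 mm of where it began (value of joint cover between -0.015 and 0.03 rad and velocity of joint cover between -0.05 and 0.05 rad/s and value of joint each of start_button, stop_button below 0.0015 m and distance of each of socket, screwdriver, wrench, spray_can, mug, jar, tape_roll from where it was at the start of the episode below 0.03 m); the robot touches nothing.
It fails at once if the red stop button is pressed (more than 3 mm) (value of joint stop_button above 0.003 m).
It fails at once if a bystander is lifted, carried or pushed more than 30 mm (distance of any of socket, screwdriver, wrench, spray_can, mug, jar, tape_roll from where it was at the start of the episode above 0.03 m).
It also fails if it takes over 54 s, if anything falls off the work surface, if the arm or the gripper's body presses on something with over 40 N, if the wrist force passes 120 N, or if a joint passes its speed limit or range.

## Working session

There is one attempt and no reset: what is moved stays moved. The work goes in short steps, Python scripts to look and compute and a tool call to move; the robot and the scene stay as the last step left them, time stands still between calls to the robot, and variables do not carry over. Pictures are saved under pics/ and viewed, at most 10 in all, crops included, and the job is handed in when it is done.

Besides the shell and the picture viewer there is one more tool, called as a command line: name --pt "numbers of a row" for each row, then --argument value for the rest. servo_tool: Moves the arm, as the interface text tells. Shift numbers are shares of 0.025 m and turn numbers shares of 0.1 rad, none past 1 either way. Its arguments: {"type":"object","properties":{"motion":{"type":"array"},"hand":{"type":"number"}},"required":["motion"]}

```bash
mkdir -p pics; python3 - <<'E'
from workcell import r, viewer
import cv2,numpy as np
s=r.state(); print(s['time_s'],s['position'],s['tcp_rot'],r.tip_reach,s['grip_width'])
a=viewer.read_camera('top');b=viewer.read_camera('side')
for n,i in(('top',a),('side',b)): cv2.imwrite(f'pics/{n}0.png',cv2.resize(i[:,:,::-1],(800,600),interpolation=cv2.INTER_CUBIC))
for n in('top','side'):
  p=viewer.camera_params(n);R=cv2.Rodrigues(np.array(p['rvec'],float))[0];print(n,p,-R.T@np.array(p['tvec']).ravel())
E
```

```text
0.0 [ 0.14593334 -0.60717689  0.2439118 ] [ 9.93055812e-01  1.17641656e-01 -8.10105027e-05 -7.66928315e-04] 0.022 0.0879548593362953
top {'K': array([[406.3054493 ,   0.        , 278.33823287],
       [  0.        , 406.3054493 , 208.18778865],
       [  0.        ,   0.        ,   1.        ]]), 'dist_coeffs': array([0.03528117, 0.        , 0.        , 0.        , 0.        ]), 'rvec': array([ 2.12940817, -2.18866142,  0.08861693]), 'tvec': array([0.02638527, 0.49140451, 1.35679639])} [ 0.35042344 -0.01317541  1.40003601]
side {'K': array([[387.48669854,   0.        , 280.35184757],
       [  0.        , 387.48669854, 204.63619867],
       [  0.        ,   0.        ,   1.        ]]), 'dist_coeffs': array([-0.04225174,  0.        ,  0.        ,  0.        ,  0.        ]), 'rvec': array([ 0.69474216, -2.45861976,  1.33220897]), 'tvec': array([0.44624096, 0.23851534, 0.84438701])} [0.07783881 0.7252757  0.66100398]
```

View pics/top0.png

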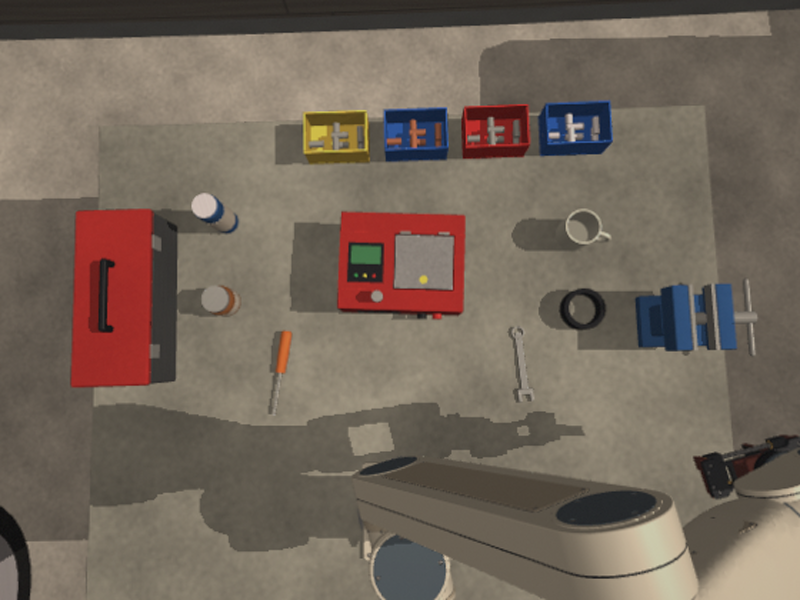

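View pics/side0.png

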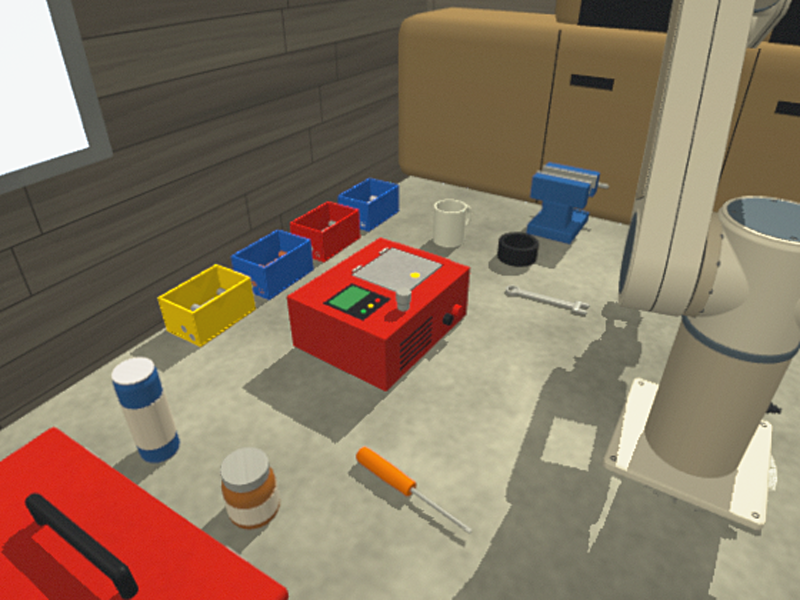

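The top view shows the charger's top corners at about (341,212), (465,215), (463,313) and (338,310), the dot at (423,280) and the socket at (377,296). In the side view the dot is at (415,275).

```bash
cat > h.py <<'E'
from workcell import r, viewer
import cv2,numpy as np
def ray(n,u,v,z,s=0.7):
  p=viewer.camera_params(n);R=cv2.Rodrigues(np.array(p['rvec'],float))[0];c=-R.T@np.array(p['tvec']).ravel()
  q=cv2.undistortPoints(np.array([[[u*s,v*s]]],float),p['K'],p['dist_coeffs'])[0,0]
  d=R.T@np.array([q[0],q[1],1]);return c+d*(z-c[2])/d[2]
E
python3 - <<'E'
from h import *
C=[(341,212),(465,215),(463,313),(338,310)]
L=np.array([(110,140),(110,-140),(-110,-140),(-110,140)])/1e3
P=np.array([ray('top',*c,.12)[:2] for c in C]);print(P)
m=P.mean(0);A=P-m;yaw=np.arctan2((L[:,0]*A[:,1]-L[:,1]*A[:,0]).sum(),(L*A).sum());print('centre',m,'yaw',yaw)
R=np.array([[np.cos(yaw),-np.sin(yaw)],[np.sin(yaw),np.cos(yaw)]]);print((P-m-L@R.T)*1e3)
for n,u,v in(('top',423,280),('side',415,275)):
  w=ray(n,u,v,.12)[:2];print(n,w,R.T@(w-m))
w=ray('top',377,296,.154)[:2];print('socket',w,R.T@(w-m))
print('side corners',[ray('side',u,v,.12) for u,v in((380,239),(469,267),(388,354),(290,297))])
# crude saved crops for accurate reading
i=viewer.read_camera('top')[140:230,230:335];j=viewer.read_camera('side')[150:290,190:340]
cv2.imwrite('pics/c1.png',np.hstack([cv2.resize(i[:,:,::-1],(420,360)),cv2.resize(j[:,:,::-1],(380,360))]))
E
```

```text
[[ 0.67926969  0.13359385]
 [ 0.66352461 -0.14479359]
 [ 0.44354713 -0.13210712]
 [ 0.45793645  0.14397602]]
centre [5.61069473e-01 1.67289028e-04] yaw -0.05349857635755361
[[ 0.87136959 -0.49110501]
 [ 0.0987482   0.72085692]
 [-0.19348766  1.64325373]
 [-0.77663013 -1.87300565]]
top [ 0.51946546 -0.04629392] [-0.03906006 -0.04861943]
side [ 0.52061948 -0.04706275] [-0.03786658 -0.04932545]
socket [0.48303803 0.0549282 ] [-0.08084804  0.05050999]
side corners [array([ 0.65681018, -0.13432296,  0.12      ]), array([ 0.44692502, -0.12713034,  0.12      ]), array([0.43846241, 0.17524822, 0.12      ]), array([0.67141231, 0.1332836 , 0.12      ])]
```

View pics/c1.png

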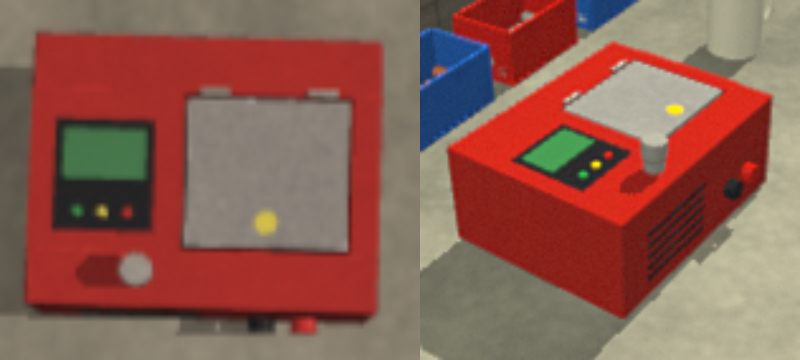

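servo_tool --pt "0 0 0 0 0 0.97" --pt "0 0 0 0 0 0.97" --pt "0 0 0 0 0 0.96" --pt "0.57 -0.97 0 0 0 0" --pt "0.57 -0.97 0 0 0 0" --pt "0.57 -0.97 0 0 0 0" --pt "0.57 -0.97 0 0 0 0" --pt "0.57 -0.97 0 0 0 0" --pt "0.57 -0.97 0 0 0 0" --pt "0.57 -0.97 0 0 0 0" --pt "0.57 -0.97 0 0 0 0" --pt "0.57 -0.97 0 0 0 0" --hand -1

```text
time_s: 1.4
position: [0.2864, -0.3956, 0.2446]
tcp_rot: [1.0, -0.027, -0.0, -0.0]
ft_force: [-0.3, -0.3, -0.6]
grip_width: 0.0005
finger_force: 0.0
```

servo_tool --pt "0.57 -0.97 0 0 0 0" --pt "0.57 -0.97 0 0 0 0" --pt "0.57 -0.97 0 0 0 0" --pt "0.57 -0.97 0 0 0 0" --pt "0.57 -0.97 0 0 0 0" --pt "0.57 -0.97 0 0 0 0" --pt "0.57 -0.97 0 0 0 0" --pt "0.57 -0.97 0 0 0 0" --pt "0.57 -0.97 0 0 0 0" --pt "0.57 -0.97 0 0 0 0" --pt "0.57 -0.97 0 0 0 0" --pt "0.57 -0.97 0 0 0 0"

```text
time_s: 2.6
position: [0.4729, -0.1143, 0.2447]
tcp_rot: [1.0, -0.027, -0.0, 0.0]
ft_force: [0.3, -0.5, -0.2]
grip_width: 0.0002
finger_force: 0.0
```

servo_tool --pt "0.58 -0.94 0.3 0 0 0" --pt "0.58 -0.94 0.3 0 0 0" --pt "0.58 -0.94 0.4 0 0 0" --pt "0 0 1 0 0 0" --pt "0 0 1 0 0 0" --pt "0 0 0.3 0 0 0" --pt "0 0 0 0 0 0"

```text
time_s: 3.3
position: [0.5189, -0.0473, 0.1612]
tcp_rot: [1.0, -0.027, -0.001, -0.0]
ft_force: [-0.7, -0.7, 0.3]
grip_width: 0.0006
finger_force: 0.0
```

```bash
python3 - <<'E'
from h import *
print(r.state()['position'],r.state()['ft_force'])
p=viewer.camera_params('wrist');R=cv2.Rodrigues(np.array(p['rvec'],float))[0];print('wristcam',-R.T@np.array(p['tvec']).ravel())
i=viewer.read_camera('wrist');j=viewer.read_camera('side')[130:280,190:340]
cv2.imwrite('pics/w1.png',np.hstack([cv2.resize(i[:,:,::-1],(400,300)),cv2.resize(j[:,:,::-1],(300,300))]))
E
```

```text
[ 0.5188827  -0.04732249  0.16122717] [-0.66734879 -0.68067056  0.34162399]
wristcam [ 0.58982296 -0.05236183  0.30061438]
```

View pics/w1.png

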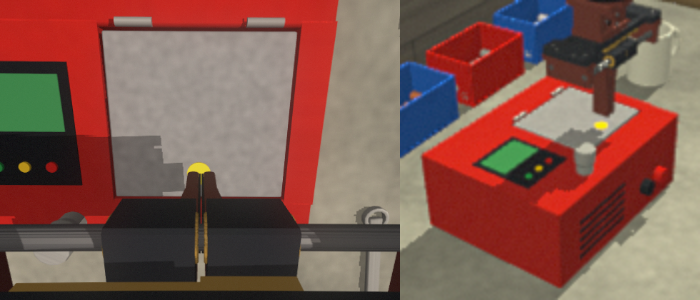

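servo_tool --pt "0 0 0.5 0 0 0" --pt "0 0 0.2 0 0 0" --pt "0 0 0.15 0 0 0" --pt "0 0 0.1 0 0 0" --pt "0 0 0 0 0 0"

```text
time_s: 3.9
position: [0.5195, -0.0474, 0.1383]
tcp_rot: [1.0, -0.027, -0.0, 0.0]
ft_force: [-1.1, -0.1, 2.6]
grip_width: 0.0005
finger_force: 1.4
```

servo_tool --pt "0 0 0.1 0 0 0" --pt "0 0 0.05 0 0 0"

```text
time_s: 4.1
position: [0.5197, -0.0474, 0.1347]
tcp_rot: [1.0, -0.027, 0.0, 0.0]
ft_force: [-2.6, -1.3, 5.9]
grip_width: 0.0005
finger_force: 3.1
```

servo_tool --pt "0 0 -0.8 0 0 0" --pt "-0.4 0 -0.9 0 0 0" --pt "-0.6 0 -0.8 0 0 0" --pt "-0.6 0 -0.8 0 0 0" --pt "-0.6 0 -0.8 0 0 0" --pt "-0.6 0 -0.8 0 0 0" --pt "-0.6 0 -0.8 0 0 0" --pt "0 0 -0.6 0 1 0" --pt "0 0 0 0 1 0" --pt "0 0 0 0 0 0" --pt "0 0 0 0 0 0"

```text
time_s: 5.2
position: [0.4346, -0.0427, 0.2923]
tcp_rot: [0.995, -0.027, 0.099, 0.003]
ft_force: [0.1, -0.6, -1.1]
grip_width: 0.0005
finger_force: 0.0
```

servo_tool --pt "0 0 0 0 0 0" --pt "0 0 0 0 0 0" --pt "0 0 0 0 0 0" --pt "0 0 0 0 0 0" --pt "0 0 0 0 0 0" --pt "0 0 0 0 0 0" --pt "0 0 0 0 0 0" --pt "0 0 0 0 0 0" --pt "0 0 0 0 0 0" --pt "0 0 0 0 0 0" --pt "0 0 0 0 0 0"

```text
time_s: 6.3
position: [0.4348, -0.0427, 0.2922]
tcp_rot: [0.995, -0.027, 0.1, 0.003]
ft_force: [0.2, 0.3, 0.2]
grip_width: 0.0007
finger_force: 0.0
```

```bash
python3 - <<'E'
from h import *
print(r.state()['position'],r.state()['ft_force'])
i=viewer.read_camera('wrist');j=viewer.read_camera('side')[90:280,190:380];k=viewer.read_camera('top')[130:240,220:340]
cv2.imwrite('pics/w2.png',np.hstack([cv2.resize(x[:,:,::-1],s) for x,s in((i,(320,240)),(j,(240,240)),(k,(240,240)))]))
E
```

```text
[ 0.43478257 -0.04273893  0.29217922] [0.20707799 0.27842787 0.17107279]
```

View pics/w2.png

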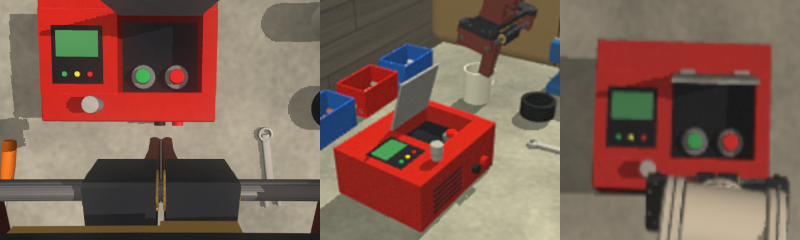

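The cover is open. The green button is on the left (top crop (695,142)) and the red one on the right (731,142).

servo_tool --pt "0.87 -0.3 0.18 0 0 0" --pt "0.87 -0.3 0.18 0 0 0" --pt "0.88 -0.3 0.18 0 0 0" --pt "0.88 -0.28 0.17 0 0 0" --pt "-0.17 0 0.86 0 0 0" --pt "-0.17 0 0.86 0 0 0" --pt "-0.18 0 0.86 0 0 0" --pt "-0.18 0 0.86 0 0 0" --pt "0 0 0 0 0 0"

```text
time_s: 7.35
position: [0.5235, -0.018, 0.2017]
tcp_rot: [0.995, -0.027, 0.097, 0.003]
ft_force: [-0.3, -0.1, 0.5]
grip_width: 0.0002
finger_force: 0.0
```

```bash
python3 - <<'E'
from h import *
print(r.state()['position'],r.state()['ft_force'])
print('green',ray('top',287.5,195,.10,1),'red',ray('top',220+171/2,130+142*11/24,.10,1))
i=viewer.read_camera('wrist');j=viewer.read_camera('side')[90:280,190:380]
cv2.imwrite('pics/w3.png',np.hstack([cv2.resize(x[:,:,::-1],s) for x,s in((i,(440,330)),(j,(330,330)))]))
E
```

```text
[ 0.52353671 -0.01797329  0.20170158] [-0.34931975 -0.06831256  0.49700382]
green [ 0.52616954 -0.01920135  0.1       ] red [ 0.52419602 -0.07715403  0.1       ]
```

View pics/w3.png

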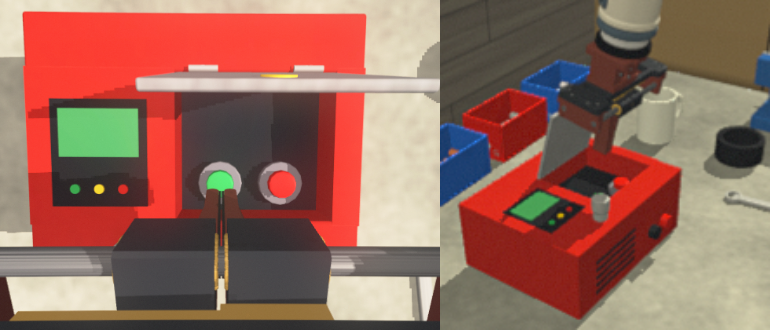

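servo_tool --pt "-0.18 0 0.91 0 0 0" --pt "-0.18 0 0.91 0 0 0" --pt "-0.18 0 0.91 0 0 0" --pt "-0.05 0 0.25 0 0 0" --pt "-0.04 0 0.2 0 0 0" --pt "0 0 0 0 0 0"

```text
time_s: 8.05
position: [0.5266, -0.0182, 0.1241]
tcp_rot: [0.995, -0.027, 0.1, 0.003]
ft_force: [-0.1, 0.5, -0.8]
grip_width: 0.0003
finger_force: 0.0
```

servo_tool --pt "-0.03 0 0.15 0 0 0" --pt "-0.02 0 0.1 0 0 0" --pt "0 0 0 0 0 0"

```text
time_s: 8.35
position: [0.5268, -0.0182, 0.1177]
tcp_rot: [0.995, -0.027, 0.101, 0.003]
ft_force: [0.9, -0.4, 4.0]
grip_width: 0.0005
finger_force: 1.9
```

servo_tool --pt "-0.01 0 0.06 0 0 0" --pt "-0.01 0 0.04 0 0 0"

```text
time_s: 8.55
position: [0.5271, -0.0182, 0.1165]
tcp_rot: [0.994, -0.027, 0.101, 0.003]
ft_force: [-10.3, -0.2, 34.8]
grip_width: 0.0009
finger_force: 17.3
```

servo_tool --pt "0.17 0 -0.85 0 0 0" --pt "0.17 0 -0.85 0 0 0" --pt "0.17 0 -0.85 0 0 0" --pt "0.17 0 -0.85 0 0 0" --pt "0.17 0 -0.85 0 0 0" --pt "0.17 0 -0.85 0 0 0" --pt "0.17 0 -0.85 0 0 0" --pt "0.17 0 -0.85 0 0 0" --pt "0.17 0 -0.85 0 0 0" --pt "0 0 0 0 -1 0" --pt "0 0 0 0 -1 0" --pt "0 0 0 0 0 0"

```text
time_s: 9.75
position: [0.5268, -0.0182, 0.3096]
tcp_rot: [1.0, -0.027, -0.0, -0.0]
ft_force: [0.1, -0.4, -0.6]
grip_width: 0.0006
finger_force: 0.0
```

servo_tool --pt "0.82 0.23 0 0 0 0" --pt "0.82 0.23 0 0 0 0" --pt "0.82 0.23 0 0 0 0" --pt "0.82 0.23 0 0 0 0" --pt "0.82 0.23 0 0 0 0" --pt "0 0 0.8 0 0 0" --pt "0 0 0 0 0 0"

```text
time_s: 10.45
position: [0.6244, -0.0524, 0.2864]
tcp_rot: [1.0, -0.027, -0.002, -0.0]
ft_force: [-1.3, 0.6, -0.0]
grip_width: 0.0004
finger_force: 0.0
```

```bash
python3 - <<'E'
from h import *
p=np.array(r.state()['position']);print(p,r.state()['ft_force'])
y=-.0535;R=np.array([[np.cos(y),-np.sin(y)],[np.sin(y),np.cos(y)]]);print(R.T@(p[:2]-[.562,.001]))
i=viewer.read_camera('wrist');j=viewer.read_camera('side')[70:280,190:400]
cv2.imwrite('pics/w4.png',np.hstack([cv2.resize(x[:,:,::-1],s) for x,s in((i,(440,330)),(j,(330,330)))]))
E
```

```text
[ 0.62435899 -0.05236405  0.28643398] [-1.31054361  0.64558537 -0.01308192]
[ 0.06512339 -0.04995309]
```

View pics/w4.png

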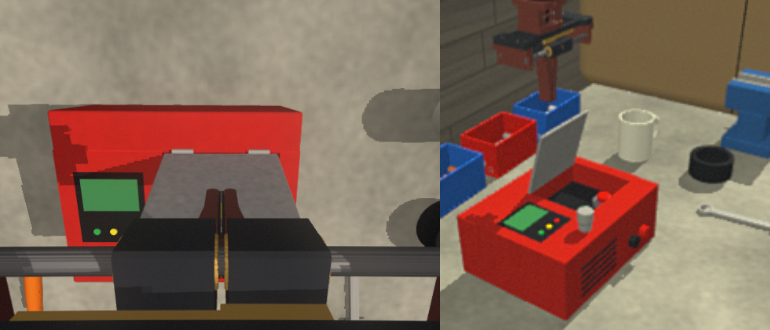

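servo_tool --pt "0 0 0.8 0 0 0" --pt "0 0 0.8 0 0 0" --pt "0 0 0.3 0 0 0" --pt "-0.4 0 0 0 0 0" --pt "-0.4 0 0 0 0 0" --pt "-0.37 0 0.1 0 0 0" --pt "-0.37 0 0.1 0 0 0" --pt "-0.35 0 0.21 0 0 0" --pt "-0.35 0 0.21 0 0 0"

```text
time_s: 11.45
position: [0.5697, -0.0493, 0.2268]
tcp_rot: [1.0, -0.027, 0.001, 0.0]
ft_force: [1.4, -0.4, 2.7]
grip_width: 0.0008
finger_force: 1.3
```

servo_tool --pt "-0.3 0 0.4 0 0 0" --pt "-0.3 0 0.4 0 0 0" --pt "-0.23 0 0.32 0 0 0" --pt "-0.23 0 0.32 0 0 0" --pt "-0.17 0 0.36 0 0 0" --pt "-0.17 0 0.36 0 0 0"

```text
time_s: 12.05
position: [0.5351, -0.0474, 0.1716]
tcp_rot: [1.0, -0.027, 0.0, -0.0]
ft_force: [1.4, 0.2, 2.2]
grip_width: 0.0005
finger_force: 1.7
```

servo_tool --pt "-0.09 0 0.29 0 0 0" --pt "-0.09 0 0.29 0 0 0" --pt "-0.2 0 0.36 0 0 0" --pt "-0.2 0 0.22 0 0 0" --pt "0 0 0.15 0 0 0" --pt "0 0 0.1 0 0 0" --pt "0 0 0 0 0 0"

```text
time_s: 12.75
position: [0.5218, -0.0468, 0.1374]
tcp_rot: [1.0, -0.027, 0.001, 0.0]
ft_force: [2.2, -0.0, 3.0]
grip_width: 0.0007
finger_force: 1.4
```

servo_tool --pt "0 0 0.08 0 0 0" --pt "0 0 0.06 0 0 0" --pt "0 0 0 0 0 0"

```text
time_s: 13.05
position: [0.5214, -0.0467, 0.1345]
tcp_rot: [1.0, -0.027, 0.001, 0.0]
ft_force: [-0.0, 0.4, 14.2]
grip_width: 0.0002
finger_force: 7.1
```

At the stop. I'll release straight up and check.

servo_tool --pt "0 0 -0.2 0 0 0" --pt "0 0 -0.5 0 0 0" --pt "-0.3 0 -0.9 0 0 0" --pt "-0.6 0 -0.8 0 0 0" --pt "-0.6 0 -0.8 0 0 0" --pt "-0.6 0 -0.8 0 0 0" --pt "-0.6 0 -0.8 0 0 0" --pt "-0.6 0 -0.8 0 0 0" --pt "0 0 0 0 0 0" --pt "0 0 0 0 0 0" --pt "0 0 0 0 0 0" --pt "0 0 0 0 0 0"

```text
time_s: 14.25
position: [0.4383, -0.0421, 0.2728]
tcp_rot: [1.0, -0.027, -0.001, -0.0]
ft_force: [-0.2, -0.3, -0.6]
grip_width: 0.0006
finger_force: 0.0
```

```bash
python3 - <<'E'
from h import *
print(r.state()['position'],r.state()['ft_force'])
i=viewer.read_camera('wrist');j=viewer.read_camera('side')
cv2.imwrite('pics/w5.png',np.hstack([cv2.resize(x[:,:,::-1],s) for x,s in((i,(360,270)),(j,(440,330-60)))]))
E
```

```text
[ 0.43831783 -0.04213978  0.27275096] [-0.2278061  -0.31572418 -0.56712842]
```

View pics/w5.png

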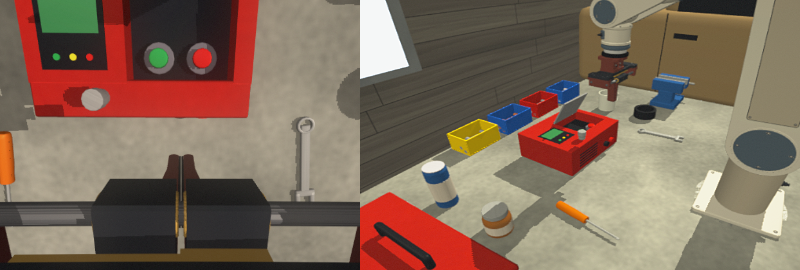

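The cover sprang open again, probably because my pause close to the threshold counted as two presses. I'll repeat the closing with one continuous press.

servo_tool --pt "0 0 -0.75 0 0 0" --pt "0 0 -0.75 0 0 0" --pt "0.94 0 0 0 0 0" --pt "0.94 0 0 0 0 0" --pt "0.94 0 0 0 0 0" --pt "0.94 0 0 0 0 0" --pt "0.94 0 0 0 0 0" --pt "0.94 0 0 0 0 0" --pt "0.94 0 0 0 0 0" --pt "0.94 0 0 0 0 0" --pt "0 0 0.8 0 0 0" --pt "0 0 0 0 0 0"

```text
time_s: 15.55
position: [0.6251, -0.0522, 0.2877]
tcp_rot: [1.0, -0.027, -0.003, -0.0]
ft_force: [-0.6, -0.7, 0.4]
grip_width: 0.0003
finger_force: 0.0
```

servo_tool --pt "0 0 0.9 0 0 0" --pt "0 0 0.9 0 0 0" --pt "0 0 0.4 0 0 0" --pt "-0.4 0 0 0 0 0" --pt "-0.4 0 0 0 0 0" --pt "-0.37 0 0.1 0 0 0" --pt "-0.37 0 0.1 0 0 0" --pt "-0.35 0 0.21 0 0 0" --pt "-0.35 0 0.21 0 0 0"

```text
time_s: 16.45
position: [0.5698, -0.0493, 0.2212]
tcp_rot: [1.0, -0.027, 0.001, 0.0]
ft_force: [3.1, -0.1, 1.1]
grip_width: 0.0006
finger_force: 1.3
```

servo_tool --pt "-0.3 0 0.3 0 0 0" --pt "-0.3 0 0.3 0 0 0" --pt "-0.23 0 0.32 0 0 0" --pt "-0.23 0 0.32 0 0 0" --pt "-0.17 0 0.36 0 0 0" --pt "-0.17 0 0.36 0 0 0"

```text
time_s: 17.05
position: [0.5351, -0.0474, 0.1709]
tcp_rot: [1.0, -0.027, 0.0, -0.0]
ft_force: [2.4, 1.2, 2.3]
grip_width: 0.0005
finger_force: 1.7
```

servo_tool --pt "-0.09 0 0.29 0 0 0" --pt "-0.09 0 0.29 0 0 0" --pt "-0.2 0 0.26 0 0 0" --pt "-0.2 0 0.18 0 0 0" --pt "0 0 0 0 0 0" --pt "0 0 0 0 0 0"

```text
time_s: 17.65
position: [0.5233, -0.0469, 0.147]
tcp_rot: [1.0, -0.027, 0.003, 0.0]
ft_force: [5.5, 1.2, 6.3]
grip_width: 0.0005
finger_force: 3.1
```

servo_tool --pt "0 0 0.3 0 0 0" --pt "0 0 0.25 0 0 0" --pt "0 0 0 0 0 0"

```text
time_s: 17.95
position: [0.523, -0.0469, 0.1344]
tcp_rot: [1.0, -0.027, 0.002, 0.0]
ft_force: [-1.2, 0.5, 22.3]
grip_width: 0.0003
finger_force: 10.9
```

servo_tool --pt "0 0 0 0 0 0" --pt "0 0 0 0 0 0" --pt "0 0 0 0 0 0" --pt "0 0 -1 0 0 0" --pt "0 0 -1 0 0 0" --pt "-0.6 0 -0.8 0 0 0" --pt "-0.6 0 -0.8 0 0 0" --pt "-0.6 0 -0.8 0 0 0" --pt "-0.6 0 -0.8 0 0 0" --pt "-0.6 0 -0.8 0 0 0" --pt "0 0 0 0 0 0" --pt "0 0 0 0 0 0"

```text
time_s: 19.15
position: [0.4458, -0.0426, 0.282]
tcp_rot: [1.0, -0.027, 0.0, 0.0]
ft_force: [-0.5, -0.8, -0.2]
grip_width: 0.0004
finger_force: 0.0
```

```bash
python3 - <<'E'
from h import *
print(r.state()['position'],r.state()['ft_force'])
i=viewer.read_camera('wrist');j=viewer.read_camera('side')
cv2.imwrite('pics/w6.png',np.hstack([cv2.resize(x[:,:,::-1],s) for x,s in((i,(360,270)),(j,(440,330-60)))]))
E
```

```text
[ 0.44582866 -0.04263292  0.28198086] [-0.47052179 -0.81578987 -0.21816393]
```

View pics/w6.png

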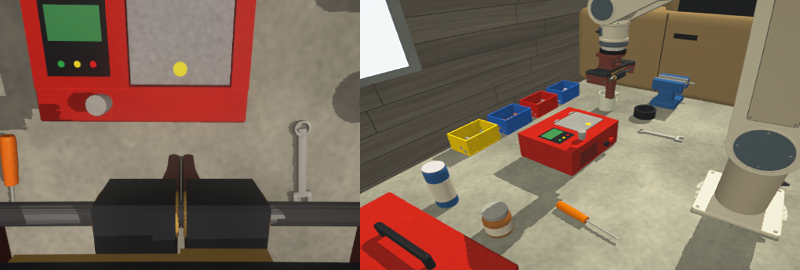

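The cover is shut flush, with the dot at wrist-view (180,69), and all bystanders are in place.

```bash
python3 -c "
from workcell import job
print(job.finish_job())"
```

```text
the job is handed in; nothing more can be done
None
```

The job is handed in with no verdict shown: green start button pressed and released, cover latched flush on the second try (it sprang open again after the first closing press), red button untouched, bystanders in place, arm clear.

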